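# Index the sample carousel to the next bottle

## Task

The orange-capped sample is the next one to be read. With a fingertip, press the carousel's red indexing plunger in, turn the dial one hole round, the way that brings the orange-capped bottle in front of the reader's probe, and let the plunger spring fully home in that hole. Do not lift or tip any of the bottles, do not turn the dial the wrong way or on past that hole, and leave everything else on the bench where it is.

Things in the scene. Friction and masses are not known exactly. Their poses are not given: they have to be found in the camera images.
- carousel: fixed carousel unit, bolted down. Origin on the dial's turning axis at bench height, z up, +x towards the white oxygen reader. Grey foot under a round steel index plate (diameter 300 mm, top 48 mm above the bench) with six brass-bushed index holes 60 degrees apart, 138 mm from the axis. The reader's case begins 197 mm from the axis: 110 mm deep, 174 wide, 87 high, probe holder to 115 high
- dial_centre (a point): centre of the top face of the turning aluminium dial above the index plate: diameter 250 mm, 62 mm above the bench, with six black bottle nests (49 mm outside diameter, 16 mm high, 60 degrees apart, centres 90 mm from the axis). The nest beside the plunger is empty, the other five hold bottles. A hub stands 22 mm high in the middle
- dial (a joint): angle of the dial with its bottles and plunger arm, rad: 0 at the start, positive anticlockwise seen from above; the next holes are at +1.047 and -1.047. Turns with light friction (about 0.1 N m), and only while the plunger is pressed in; play in a hole about 0.015 either way; end stops at +-1.9
- plunger (a joint): how far the plunger is pressed in, m: 0 fully home (pin 7 mm deep in a hole), pin clear of the plate beyond 0.007, hard stop at 0.012. Spring return: 5 N at 0, 9 N at the stop. Let go between holes it stays at 0.006 to 0.007, the pin rubbing under the plate; the round-ended pin pulls itself into a hole from up to about 4 mm off its centre
- plunger_top (a point): centre of the flat top of the plunger's red mushroom knob (34 mm diameter, 14 mm thick), pressed straight down: 124 mm above the bench when home, 112 at the stop. In a black sleeve (24 mm diameter, top 96 mm up) on an arm of the dial, 166 mm from the axis, opposite the reader at the start; it goes round with the dial. A fingertip pressing on the knob carries the dial round by friction
- read_spot (a point): the reading place in front of the reader's black probe tip: where the centre of a bottle's underside lies when its nest is indexed to the probe; 90 mm from the axis towards the reader, 62 mm above the bench. The probe tip stands 98 mm above the bench, 8 mm off the bottle's glass
- bottle_orange: a 60 ml round glass sample bottle of dark wine, 39 mm diameter, 94 mm tall, origin at the centre of its underside, z up; the only one with an orange cap. It stands in a nest of the dial (underside 62 mm above the bench, 1.5 mm play all round), one hole left or right of the reading place at the start
- bottle_b: a 60 ml round glass sample bottle of dark wine, 39 mm diameter, 94 mm tall, origin at the centre of its underside, z up; blue cap; in the nest at the reading place at the start
- bottle_a: a 60 ml round glass sample bottle of dark wine, 39 mm diameter, 94 mm tall, origin at the centre of its underside, z up; blue cap; in a nest of the dial, on the other side of the reading place from the orange one at the start
- bottle_c: a 60 ml round glass sample bottle of dark wine, 39 mm diameter, 94 mm tall, origin at the centre of its underside, z up; blue cap; in a nest of the dial on the robot's left
- bottle_d: a 60 ml round glass sample bottle of dark wine, 39 mm diameter, 94 mm tall, origin at the centre of its underside, z up; blue cap; in a nest of the dial on the robot's right
- bottle_e: a 60 ml round glass sample bottle of dark wine, 39 mm diameter, 94 mm tall, origin at the centre of its underside, z up; blue cap; it stands loose on the bench to the left of the carousel
- wine_glass: empty stemmed wine glass, 78 mm widest, 191 mm tall, loose on the bench on the right; origin at the centre of its foot
- cap1: loose blue bottle cap, 22 mm diameter, 12 mm high, on the bench on the right; origin at its underside
- cap2: loose blue bottle cap like cap1, on the bench on the left
- grad_cylinder: clear graduated cylinder on a white foot 64 mm across, 194 mm tall, loose on the bench on the left; origin at the centre of its foot

How it is judged:
On the way, in this order (a step that is already met when the one before it is completed fails the run):
1. the plunger is pressed in by the fingers far enough to free the dial, which still stands at its first hole (value of joint plunger above 0.0075 m and contact force between the fingers and carousel above 3 N and value of joint dial between -0.2 and 0.2 rad), for 0.02 s.
2. the plunger has sprung home with the orange-capped bottle in front of the probe (value of joint plunger below 0.002 m and horizontal distance between bottle_orange and read_spot below 0.006 m), for 0.2 s.
At the end, for the whole second after the job is handed in: The orange-capped bottle stands within 6 mm of the reading place, the dial rests one hole round (1.047 rad, within 0.03, either way), the plunger is within 2 mm of fully home, and all five bottles on the dial stand upright (within 0.1 rad) and seated (within 4 mm) in their nests (all of step 2 and (value of joint dial between 1.017 and 1.077 rad or value of joint dial between -1.077 and -1.017 rad) and velocity of joint dial between -0.02 and 0.02 rad/s and height (world z) of each of bottle_a, bottle_b, bottle_c, bottle_d, bottle_orange below 0.066 m and angle between each of bottle_a, bottle_b, bottle_c, bottle_d, bottle_orange's own z axis and vertical below 0.1 rad); the robot touches nothing.
It fails at once if a bottle on the carousel is lifted more than 10 mm out of its seat (height (world z) of any of bottle_a, bottle_b, bottle_c, bottle_d, bottle_orange above 0.072 m).
It fails at once if a bottle on the carousel is tipped by more than 0.35 rad (angle between any of bottle_a, bottle_b, bottle_c, bottle_d, bottle_orange's own z axis and vertical above 0.35 rad).
It fails at once if the dial is turned the wrong way, or on past the next hole (the orange-capped bottle comes more than 120 mm from the reading place, against 90 mm at the start) (horizontal distance between bottle_orange and read_spot above 0.12 m).
It fails at once if something standing loose on the bench is moved by more than 20 mm (distance of any of wine_glass, cap1, cap2, grad_cylinder, bottle_e from where it was at the start of the episode above 0.02 m).
It also fails if it takes over 32 s, if anything falls off the work surface, if the arm or the gripper's body presses on something with over 40 N, if the wrist force passes 120 N, or if a joint passes its speed limit or range.

## Robot

A 6-joint arm with a two-finger parallel gripper is mounted at the origin on the work surface. World frame = base frame: x ahead of the robot, y to its left, z up, the work surface at z = 0. Lengths are in m, angles in rad, forces in N, time in s.
With the tool pointing down it reaches from about 0.3 to 0.775 m from the base axis. Payload 14.6 kg.
Tool frame: the origin (TCP) lies at the very end of the fingers, on their centre line; the grasp point (between the pads) lies 19 mm behind it; z points along the fingers, y is the line along which they close (so a half turn about z gives the same grasp; the last joint's range is limited). The gripper opens to 85 mm and grips with 20 to 120 N. Pads are 22 mm wide; open, the fingers measure 114 mm over their backs; the gripper's body (76 mm by 85 mm) begins 54 mm behind the grasp point. The pads swing forward as they close: fully open they stand 13 mm farther back than shut.
Start: joints at [-1.196, 0.3, 1.521, -0, 1.321, -0.067], TCP at [0.235, -0.497, 0.231] pointing down, gripper open.
Joint ranges: [-3.03, 3.03], [-0.79, 2.21], [0.23, 2.52], [-1.04, 4.18], [0, 3.07], [-2.55, 2.55]. Speed limits (rad/s): [2.22, 2.22, 2.57, 3.14, 3.14, 3.14].

## Interface

Orientations are given as a unit quaternion [x, y, z, w].
In Python, from bench import * gives the robot as it stands.
- The arm moves only by the shell command python3 -m creep 'ROWS'. ROWS is JSON, a list of rows, each a list of 7 numbers: the shift along the tool's x, y, z in units of 0.075 m (1.0 is 0.075 m), then the turn, a rotation vector about the tool's x, y, z in units of 2 pi rad (1.0 is 2 pi rad), then the opening, from 0 (shut) to 1 (fully open). A call has exactly 10 rows; each row shifts and turns the commanded pose from where the row before left it, along the tool's axes as they then stand; what a row does not reach is not made up. A row lasts 1/12 s, in which the tool goes at most 41.7 mm and 7.16 degrees, less where a joint would pass 70% of its speed; a pose out of reach is approached as far as the arm can. A call with a number of a shift or a turn outside -1 to 1 is refused whole. A call with a gripper value outside its range is refused whole. The fingers move at their own pace and stop on an object; the grip force is fixed at half the most. Time passes only in rows, so rows that do not move let the fingers close, or fill a call up. It gives the time, the measured TCP pose, the force, the opening and the grip force at its end, in the units of the state.
- read_state(): the state, without advancing time (a new reading comes with each control period).
- grab_frame(name): name is "scene" or "top"; returns a dict with "image" (384x512x3 uint8, red, green, blue), "mtx" (3x3 intrinsics, pixels), "xyz" and "orientation" of the camera in the world. Camera axes: x right, y up, looking along -z (the intrinsics and any distortion apply to the point x, -y, -z); pixel columns grow to the right and rows downward; lengths in m; the calibration is good to about 2 mm. A picture is of the moment at which its call begins. There is no depth.
- sign_off(): hands the job in; it is judged then, once.
Trained networks look in a picture, given as the dict that the camera call returned (one of the last four; its "shot" number tells which), for a name from the list of things; names that differ only in an ending like _2 or _b are one class to them, and where a whole thing is asked for, a point or a joint stands for the part that bears it (a point fixed in the world has none). Each returns a list of dicts, best first, with "score" (0 to 1); they miss things now and then, are a little off and sometimes report something else, mostly with a low value. They report only what shows in the picture. A call takes as long as a camera call.
- spot_in(picture, name): "centre" ([column, row] in pixels, amid what is visible of it).
- trace(picture, name): "mask" (384x512 bool, what is visible of it) and "centre" ([column, row] in pixels, amid what is visible of it).
- pinpoint(picture, name): "centre" ([column, row] in pixels: a listed point, or the origin of a listed thing).
The state is a dict: "t": time; "qpos": joint angles; "qvel": joint speeds; "tau": joint torques, N m; "position": TCP position; "tcp_rot": TCP orientation; "contact_force": force on the tool from outside, world axes, zero at the start; "ft_torque": the same for the moment, N m; "finger_gap": opening from 0.0 (shut) to 1.0 (fully open); "finger_force": force on a finger pad.
Only numpy, scipy, OpenCV 4.12 (cv2) and the standard library are available. Lean on these libraries where they do the work, as an engineer would, in place of code of your own. Each camera call takes 0.05 s, during which the arm holds its last target. There are 200 camera calls.

## Working session

There is one attempt and no reset: what is moved stays moved. The work goes in short steps, Python scripts to look and compute and a shell command to move; the robot and the scene stay as the last step left them, time stands still between calls to the robot, and variables do not carry over. Pictures are saved under pics/ and viewed, at most 10 in all, crops included, and the job is handed in when it is done.

```bash
mkdir -p pics; cat > h.py <<'E'
from bench import *
import numpy as np, cv2
from scipy.spatial.transform import Rotation as R
def ray(p,uv):
    K=np.array(p["mtx"]);v=np.linalg.solve(K,[uv[0],uv[1],1.]);v=R.from_quat(p["orientation"]).as_matrix()@[v[0],-v[1],-v[2]]
    return np.array(p["xyz"]),v
def atz(p,uv,z):
    o,v=ray(p,uv);return o+v*(z-o[2])/v[2]
E
python3 - <<'E'
from h import *
s=read_state();print(s["t"],s["position"],s["tcp_rot"],s["finger_gap"])
ims=[]
for c in("scene","top"):
    p=grab_frame(c);ims.append(p["image"]);print(c,[k for k in p],np.round(p["xyz"],3))
    for n,z in(("plunger_top",.124),("dial_centre",.062),("read_spot",.062),("bottle_orange",.062),("carousel",0),("wine_glass",0),("grad_cylinder",0)):
        for d in pinpoint(p,n)[:2]: print(n,np.round(d["centre"]),round(d["score"],2),np.round(atz(p,d["centre"],z),4))
    cv2.imwrite(f"pics/{c}.png",p["image"][:,:,::-1])
E
```

```text
0.0 [ 0.23507859 -0.49697324  0.23071391] [ 9.75701776e-01  2.19102050e-01 -7.61082751e-05 -5.74400626e-04] 0.9998149917726425
scene ['image', 'mtx', 'xyz', 'orientation', 'shot'] [ 1.141 -0.756  0.835]
plunger_top [250. 170.] 0.67 [0.4767 0.0468 0.124 ]
dial_centre [280. 219.] 0.89 [ 0.6288 -0.0115  0.062 ]
read_spot [297. 244.] 0.77 [ 0.7185 -0.0629  0.062 ]
read_spot [250. 171.] 0.48 [0.4227 0.113  0.062 ]
bottle_orange [316. 222.] 0.83 [0.7091 0.0386 0.062 ]
bottle_orange [297. 240.] 0.38 [ 0.7089 -0.0512  0.062 ]
carousel [282. 216.] 0.72 [ 0.5824  0.061  -0.    ]
carousel [281. 239.] 0.61 [ 0.6363 -0.0174 -0.    ]
wine_glass [134. 314.] 0.56 [ 0.5222 -0.4246  0.    ]
grad_cylinder [356. 157.] 0.66 [0.5985 0.4747 0.    ]
top ['image', 'mtx', 'xyz', 'orientation', 'shot'] [ 0.401 -0.005  1.499]
plunger_top [236. 210.] 0.57 [0.4668 0.0556 0.124 ]
dial_centre [263. 168.] 0.91 [ 0.6264 -0.0443  0.062 ]
read_spot [268. 147.] 0.91 [ 0.7085 -0.0635  0.062 ]
read_spot [269. 146.] 0.19 [ 0.7116 -0.0654  0.062 ]
bottle_orange [244. 147.] 0.42 [0.7095 0.0303 0.062 ]
carousel [258. 168.] 0.97 [ 0.64  -0.024  0.   ]
wine_glass [358. 198.] 0.65 [ 0.5208 -0.4166  0.    ]
grad_cylinder [134. 179.] 0.86 [0.5932 0.4579 0.    ]
```

View pics/scene.png

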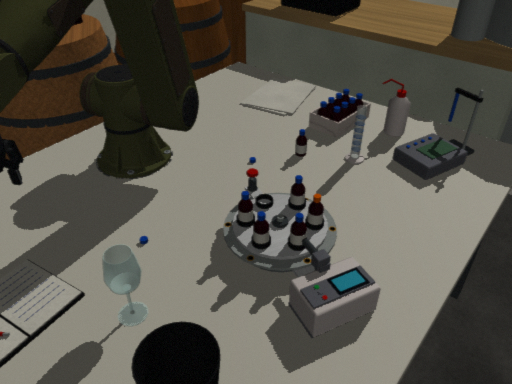

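View pics/top.png

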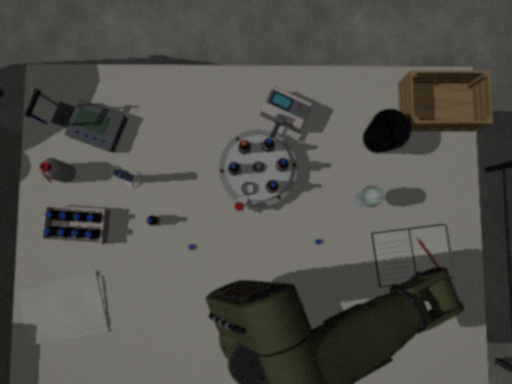

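The carousel sits mid-bench, with the red knob at scene (252,173) / top (239,207). The reader is at top (288,108). The orange cap is at scene (317,198) / top (244,145), on the robot's left of the reading place, so the dial must turn clockwise (−1.047). I'll refine the positions using the colour blobs.

```bash
python3 - <<'E'
from h import *
from scipy.optimize import least_squares
def blobs(p,lo,hi,box):
    h=cv2.cvtColor(p["image"],cv2.COLOR_RGB2HSV);m=cv2.inRange(h,lo,hi)
    k=np.zeros_like(m);x0,y0,x1,y1=box;k[y0:y1,x0:x1]=m[y0:y1,x0:x1]
    n,_,s,c=cv2.connectedComponentsWithStats(k);return [(s[i,4],c[i]) for i in range(1,n) if s[i,4]>5]
P={c:grab_frame(c) for c in("scene","top")}
B={"scene":(225,160,335,260),"top":(215,130,300,220)}
red={}
caps=[]
for c,p in P.items():
    r=[b for b in blobs(p,(0,150,70),(6,255,255),B[c])]+[b for b in blobs(p,(172,150,70),(180,255,255),B[c])]
    print(c,"red",[(a,np.round(q,1),np.round(atz(p,q,.119),4)) for a,q in r])
    print("orange",[(a,np.round(q,1),np.round(atz(p,q,.150),4)) for a,q in blobs(p,(7,150,90),(18,255,255),B[c])])
    print("blue",[(a,np.round(q,1),np.round(atz(p,q,.150),4)) for a,q in blobs(p,(105,120,60),(128,255,255),B[c])])
E
```

```text
scene red [(np.int32(63), array([252.2, 171.8]), array([0.484 , 0.0491, 0.119 ]))]
orange [(np.int32(31), array([317.1, 195.7]), array([0.7061, 0.0338, 0.15  ]))]
blue [(np.int32(12), array([252.2, 160.8]), array([0.4786, 0.0562, 0.15  ])), (np.int32(36), array([298.7, 178. ]), array([0.6267, 0.0686, 0.15  ])), (np.int32(49), array([244.9, 194.4]), array([ 0.5611, -0.0748,  0.15  ])), (np.int32(51), array([260.9, 214.8]), array([ 0.6417, -0.1124,  0.15  ])), (np.int32(49), array([299.1, 216.2]), array([ 0.7156, -0.0601,  0.15  ]))]
top red [(np.int32(36), array([238.6, 205.9]), array([0.4821, 0.0463, 0.119 ]))]
orange [(np.int32(14), array([243.5, 142.3]), array([0.7066, 0.0282, 0.15  ]))]
blue [(np.int32(18), array([268.8, 140.5]), array([ 0.7132, -0.0617,  0.15  ])), (np.int32(20), array([283. , 160.9]), array([ 0.6398, -0.112 ,  0.15  ])), (np.int32(19), array([232.6, 165.1]), array([0.6246, 0.0667, 0.15  ])), (np.int32(22), array([272.7, 183.5]), array([ 0.5592, -0.075 ,  0.15  ]))]
```

The cap pairs give a dial centre of (0.633, −0.022), with the reader at −25.7°. That predicts the knob at (0.483, 0.050), which agrees with the red blob. After one hole clockwise the knob should be at about (0.621, 0.1435). I'm moving above the knob now with the fingers shut.

```bash
python3 -m creep '[[0.305,-0.259,0,0,0,0,0],[0.305,-0.259,0,0,0,0,0],[0.305,-0.259,0,0,0,0,0],[0.305,-0.259,0,0,0,0,0],[0.305,-0.259,0,0,0,0,0],[0.305,-0.259,0,0,0,0,0],[0.305,-0.259,0,0,0,0,0],[0.305,-0.259,0,0,0,0,0],[0.305,-0.259,0,0,0,0,0],[0.305,-0.259,0,0,0,0,0]]'
python3 -m creep '[[0.305,-0.259,0.08,0,0,0,0],[0.305,-0.259,0.08,0,0,0,0],[0.305,-0.259,0.08,0,0,0,0],[0.305,-0.259,0.08,0,0,0,0],[0.305,-0.259,0.08,0,0,0,0],[0.305,-0.259,0.08,0,0,0,0],[0.305,-0.259,0.08,0,0,0,0],[0.305,-0.259,0.08,0,0,0,0],[0.305,-0.259,0.08,0,0,0,0],[0.305,-0.259,0.08,0,0,0,0]]'
python3 - <<'E'
from h import *
s=read_state();print(s["t"],s["position"],s["tcp_rot"],s["finger_gap"],s["contact_force"])
p=grab_frame("scene");cv2.imwrite("pics/s2.png",cv2.resize(p["image"][110:290,170:410,::-1],None,fx=3,fy=3))
E
```

```text
t: 1.73
position: [0.3592, -0.2224, 0.2315]
tcp_rot: [0.976, 0.219, 0.0, 0.0]
contact_force: [-0.3, -0.2, 0.4]
finger_gap: -0.001
finger_force: 0.0
t: 2.57
position: [0.483, 0.0512, 0.1711]
tcp_rot: [0.976, 0.219, 0.0, 0.0]
contact_force: [-0.2, -0.3, -0.1]
finger_gap: 0.001
finger_force: 0.0
2.5667 [0.48304081 0.05116803 0.17111387] [9.75688942e-01 2.19159896e-01 1.66759157e-04 3.18775926e-05] 0.0011137952821931973 [-0.20702731 -0.26153853 -0.14036243]
```

View pics/s2.png

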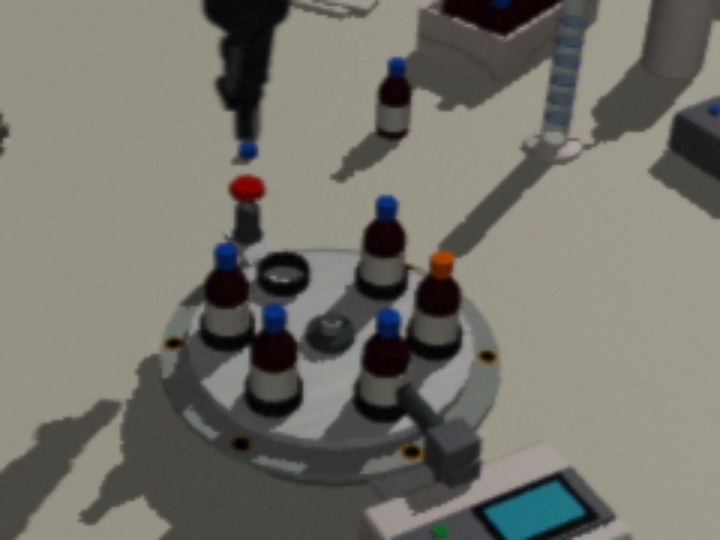

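The fingertip (crop 246,140) is straight above the red knob (246,187). Pressing down to z≈0.114.

```bash
python3 -m creep '[[0,0,0.12,0,0,0,0],[0,0,0.12,0,0,0,0],[0,0,0.12,0,0,0,0],[0,0,0.12,0,0,0,0],[0,0,0.12,0,0,0,0],[0,0,0.053,0,0,0,0],[0,0,0.053,0,0,0,0],[0,0,0.053,0,0,0,0],[0,0,0,0,0,0,0],[0,0,0,0,0,0,0]]'
```

```text
t: 3.45
position: [0.4827, 0.0495, 0.1146]
tcp_rot: [0.976, 0.219, 0.0, -0.0]
contact_force: [-3.4, 0.7, 7.0]
finger_gap: 0.001
finger_force: 3.6
```

```bash
python3 - <<'E'
from h import *
s=read_state();M=R.from_quat(s["tcp_rot"]).as_matrix()
c=np.array([.633,-.022]);a0=154.4
st=[0,0,.5,1]+[2]*26+[3]*0+[1.5,1.5,1.5,1,.75,.25]
print(sum(st))
a=a0
f=lambda a:c+.166*np.array([np.cos(np.radians(a)),np.sin(np.radians(a))])
print(f(a0),f(a0-60))
for k in range(len(st)):
    d=f(a-st[k])-f(a);a-=st[k];t=M.T@[d[0],d[1],0]/.075;print(st[k],round(a-a0,2),np.round(t[:2],3),np.round(f(a),4))
E
```

```text
60.0
[0.4832958  0.04972623] [0.62026464 0.14351076]
0 0.0 [0. 0.] [0.4833 0.0497]
0 0.0 [0. 0.] [0.4833 0.0497]
0.5 -0.5 [ 0.015 -0.012] [0.4839 0.051 ]
1 -1.5 [ 0.03  -0.024] [0.4852 0.0536]
2 -3.5 [ 0.062 -0.046] [0.488  0.0587]
2 -5.5 [ 0.064 -0.044] [0.4909 0.0637]
2 -7.5 [ 0.065 -0.042] [0.4939 0.0687]
2 -9.5 [ 0.066 -0.039] [0.4972 0.0735]
2 -11.5 [ 0.068 -0.037] [0.5006 0.0781]
2 -13.5 [ 0.069 -0.035] [0.5042 0.0827]
2 -15.5 [ 0.07  -0.032] [0.5079 0.0871]
2 -17.5 [ 0.071 -0.03 ] [0.5118 0.0914]
2 -19.5 [ 0.072 -0.027] [0.5158 0.0956]
2 -21.5 [ 0.073 -0.025] [0.52   0.0996]
2 -23.5 [ 0.074 -0.022] [0.5243 0.1035]
2 -25.5 [ 0.075 -0.019] [0.5288 0.1072]
2 -27.5 [ 0.075 -0.017] [0.5333 0.1107]
2 -29.5 [ 0.076 -0.014] [0.538  0.1141]
2 -31.5 [ 0.076 -0.012] [0.5428 0.1174]
2 -33.5 [ 0.077 -0.009] [0.5478 0.1204]
2 -35.5 [ 0.077 -0.006] [0.5528 0.1233]
2 -37.5 [ 0.077 -0.004] [0.5579 0.126 ]
2 -39.5 [ 0.077 -0.001] [0.5631 0.1286]
2 -41.5 [0.077 0.002] [0.5684 0.1309]
2 -43.5 [0.077 0.005] [0.5738 0.1331]
2 -45.5 [0.077 0.007] [0.5792 0.1351]
2 -47.5 [0.077 0.01 ] [0.5847 0.1368]
2 -49.5 [0.076 0.013] [0.5903 0.1384]
2 -51.5 [0.076 0.015] [0.5959 0.1398]
2 -53.5 [0.075 0.018] [0.6016 0.141 ]
1.5 -55.0 [0.056 0.015] [0.6059 0.1418]
1.5 -56.5 [0.056 0.017] [0.6102 0.1424]
1.5 -58.0 [0.055 0.018] [0.6145 0.143 ]
1 -59.0 [0.036 0.013] [0.6174 0.1433]
0.75 -59.75 [0.027 0.01 ] [0.6195 0.1435]
0.25 -60.0 [0.009 0.003] [0.6203 0.1435]
```

```bash
python3 -m creep '[[0,0,0.01,0,0,0,0],[0,0,0.01,0,0,0,0],[0.015,-0.012,0,0,0,0,0],[0.03,-0.024,0,0,0,0,0],[0.062,-0.046,0,0,0,0,0],[0.064,-0.044,0,0,0,0,0],[0.065,-0.042,0,0,0,0,0],[0.066,-0.039,0,0,0,0,0],[0.034,-0.019,0,0,0,0,0],[0,0,0,0,0,0,0]]'
python3 - <<'E'
from h import *
p=grab_frame("scene");cv2.imwrite("pics/s3.png",cv2.resize(p["image"][110:290,170:410,::-1],None,fx=3,fy=3))
E
```

```text
t: 4.28
position: [0.4991, 0.076, 0.1137]
tcp_rot: [0.976, 0.219, 0.001, 0.0]
contact_force: [0.1, 0.6, 7.4]
finger_gap: 0.006
finger_force: 3.8
```

View pics/s3.png

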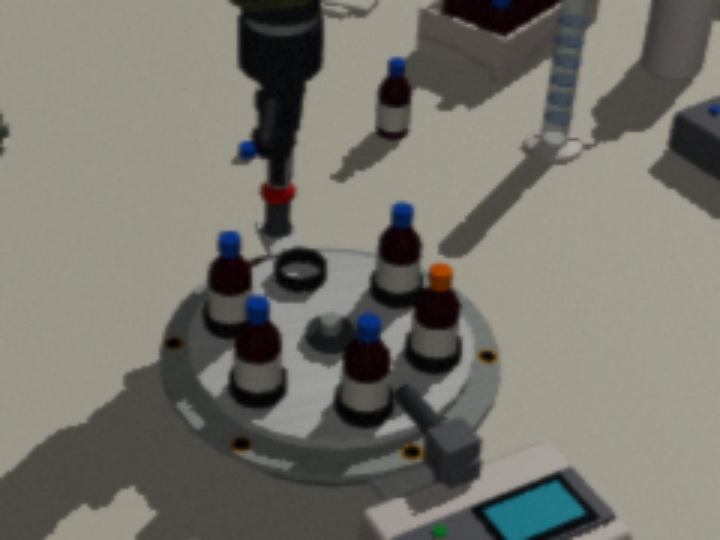

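The dial is turning the right way: the orange bottle is moving towards the probe and the finger sits centred on the knob (crop 277,190). Continuing along the arc.

```bash
python3 -m creep '[[0.034,-0.019,0,0,0,0,0],[0.069,-0.036,0,0,0,0,0],[0.07,-0.033,0,0,0,0,0],[0.071,-0.03,0,0,0,0,0],[0.072,-0.028,0,0,0,0,0],[0.073,-0.025,0,0,0,0,0],[0.074,-0.022,0,0,0,0,0],[0.075,-0.02,0,0,0,0,0],[0.075,-0.017,0,0,0,0,0],[0.076,-0.014,0,0,0,0,0]]'
python3 -m creep '[[0.076,-0.012,0,0,0,0,0],[0.077,-0.009,0,0,0,0,0],[0.077,-0.006,0,0,0,0,0],[0.077,-0.004,0,0,0,0,0],[0.077,-0.001,0,0,0,0,0],[0.077,0.002,0,0,0,0,0],[0.077,0.005,0,0,0,0,0],[0.077,0.007,0,0,0,0,0],[0.06,0.008,0,0,0,0,0],[0.03,0.004,0,0,0,0,0]]'
cat > m.py <<'E'
from h import *
s=read_state();print(s["position"])
def blob(p,lo,hi,box):
    m=cv2.inRange(cv2.cvtColor(p["image"],cv2.COLOR_RGB2HSV),lo,hi);x0,y0,x1,y1=box;k=np.zeros_like(m);k[y0:y1,x0:x1]=m[y0:y1,x0:x1]
    n,_,st,c=cv2.connectedComponentsWithStats(k);return [(int(st[i,4]),c[i]) for i in range(1,n) if st[i,4]>5]
for c,B in(("scene",(225,160,345,260)),("top",(200,120,300,220))):
    p=grab_frame(c)
    for a,q in blob(p,(7,150,90),(18,255,255),B)+blob(p,(105,120,60),(128,255,255),B):
        x=atz(p,q,.15);d=x[:2]-[.633,-.022];print(c,a,np.round(x,4),np.round(np.hypot(*d),4),round(np.degrees(np.arctan2(d[1],d[0])),1))
    if c=="scene":cv2.imwrite("pics/m%d.png"%(s["t"]*100),cv2.resize(p["image"][110:290,170:410,::-1],None,fx=3,fy=3));print("pics/m%d.png"%(s["t"]*100))
E
python3 m.py
```

```text
t: 5.17
position: [0.5379, 0.1143, 0.1137]
tcp_rot: [0.976, 0.219, 0.001, 0.0]
contact_force: [-0.9, -1.5, 7.3]
finger_gap: 0.001
finger_force: 3.8
t: 6.0
position: [0.5856, 0.1374, 0.1138]
tcp_rot: [0.976, 0.219, 0.001, 0.0]
contact_force: [-1.8, -0.6, 8.3]
finger_gap: 0.001
finger_force: 3.8
[0.58564413 0.13738451 0.11375821]
scene 43 [ 0.7219 -0.039   0.15  ] 0.0905 -10.8
scene 13 [0.4783 0.0558 0.15  ] 0.1732 153.3
scene 45 [ 0.5479 -0.0061  0.15  ] 0.0865 169.4
scene 47 [0.6961 0.0442 0.15  ] 0.0915 46.4
scene 41 [ 0.5764 -0.0932  0.15  ] 0.091 -128.5
scene 59 [ 0.6625 -0.1088  0.15  ] 0.0917 -71.2
pics/m600.png
top 16 [ 0.7204 -0.0411  0.15  ] 0.0895 -12.3
top 19 [0.6926 0.0436 0.15  ] 0.0886 47.8
top 21 [ 0.6593 -0.1089  0.15  ] 0.0908 -73.2
top 23 [ 0.5447 -0.0047  0.15  ] 0.09 168.9
```

```bash
python3 -m creep '[[0.057,0.012,0,0,0,0,0],[0.057,0.013,0,0,0,0,0],[0.057,0.014,0,0,0,0,0],[0.057,0.016,0,0,0,0,0],[0.056,0.017,0,0,0,0,0],[0.055,0.018,0,0,0,0,0],[0.055,0.018,0,0,0,0,0],[0.037,0.012,0,0,0,0,0],[0.022,0.008,0,0,0,0,0],[0,0,0,0,0,0,0]]'; python3 m.py
```

```text
t: 6.93
position: [0.6204, 0.1432, 0.1138]
tcp_rot: [0.976, 0.219, 0.001, -0.0]
contact_force: [-0.1, 0.9, 8.3]
finger_gap: -0.002
finger_force: 3.8
[0.62038267 0.14315332 0.11382752]
scene 45 [ 0.7162 -0.0574  0.15  ] 0.0905 -23.1
scene 13 [0.4783 0.0558 0.15  ] 0.1732 153.3
scene 44 [0.553  0.0124 0.15  ] 0.0871 156.7
scene 43 [ 0.5635 -0.0789  0.15  ] 0.0898 -140.7
scene 52 [0.7079 0.0296 0.15  ] 0.091 34.6
scene 47 [ 0.6451 -0.1145  0.15  ] 0.0933 -82.5
pics/m693.png
top 17 [ 0.7135 -0.0593  0.15  ] 0.0887 -24.9
top 20 [0.7043 0.0302 0.15  ] 0.0884 36.2
top 23 [0.5503 0.0128 0.15  ] 0.0897 157.2
```

```bash
ls pics
```

```text
m600.png
m693.png
s2.png
s3.png
scene.png
top.png
```

Bottle positions suggest the dial is about 0–2° short of the hole. I'll nudge 1° and then let the plunger rise.

```bash
python3 -m creep '[[0.018,0.007,0,0,0,0,0],[0.018,0.007,0,0,0,0,0],[0,0,0,0,0,0,0],[0,0,-0.027,0,0,0,0],[0,0,-0.027,0,0,0,0],[0,0,-0.04,0,0,0,0],[0,0,-0.08,0,0,0,0],[0,0,-0.2,0,0,0,0],[0,0,-0.3,0,0,0,0],[0,0,-0.2,0,0,0,0]]'; python3 m.py; ls pics
python3 - <<'E'
from h import *
import importlib
p=grab_frame("scene");q=grab_frame("top")
r=[]
for f in(p,q):
    h=cv2.cvtColor(f["image"],cv2.COLOR_RGB2HSV);m=cv2.inRange(h,(0,150,70),(6,255,255))|cv2.inRange(h,(172,150,70),(180,255,255))
    n,_,s,c=cv2.connectedComponentsWithStats(m)
    print([(s[i,4],c[i].round(1),atz(f,c[i],.119).round(4)) for i in range(1,n) if s[i,4]>12])
E
```

```text
t: 7.87
position: [0.6225, 0.1432, 0.1801]
tcp_rot: [0.976, 0.219, 0.0, 0.0]
contact_force: [-0.7, -0.4, -0.2]
finger_gap: -0.001
finger_force: 0.0
[0.62254031 0.14321451 0.18005554]
scene 37 [ 0.7142 -0.0571  0.15  ] 0.0885 -23.4
scene 13 [0.4783 0.0558 0.15  ] 0.1732 153.3
scene 40 [0.5531 0.0145 0.15  ] 0.0878 155.4
scene 47 [ 0.5614 -0.0765  0.15  ] 0.0899 -142.7
scene 46 [0.7082 0.0302 0.15  ] 0.0916 34.8
scene 32 [ 0.6468 -0.1164  0.15  ] 0.0954 -81.7
pics/m786.png
top 17 [ 0.7137 -0.0604  0.15  ] 0.0894 -25.4
top 19 [0.7059 0.0287 0.15  ] 0.0888 34.8
top 25 [ 0.5596 -0.0758  0.15  ] 0.091 -143.8
top 24 [0.5503 0.0147 0.15  ] 0.0904 156.1
m600.png
m693.png
m786.png
s2.png
s3.png
scene.png
top.png
[(np.int32(27), array([393.1,  81.5]), array([0.5238, 0.88  , 0.119 ])), (np.int32(36), array([401.8,  91. ]), array([0.5874, 0.8187, 0.119 ])), (np.int32(70), array([310.9, 173.9]), array([0.6189, 0.1437, 0.119 ])), (np.int32(18), array([324.2, 296.9]), array([ 0.8784, -0.2064,  0.119 ]))]
[(np.int32(49), array([ 44.3, 166.3]), array([0.6246, 0.7417, 0.119 ]))]
```

View pics/m786.png

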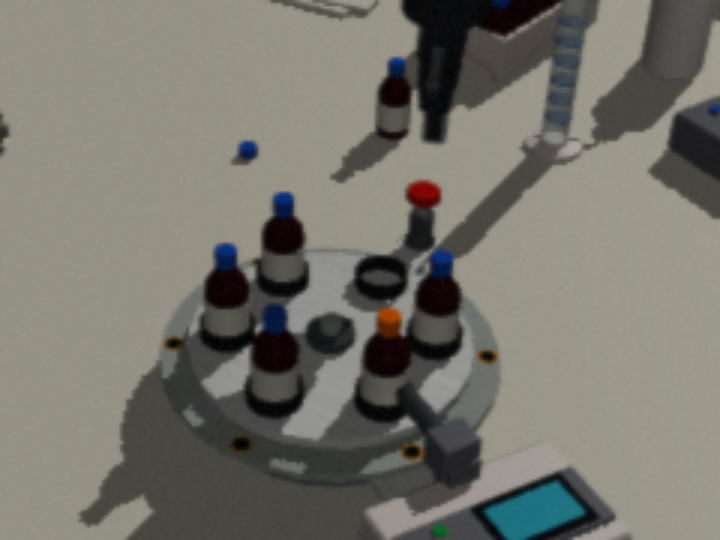

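The orange cap is at crop (389,322), exactly where the blue cap stood when indexed. The other caps match too, and the red knob (423,193) is standing up off its sleeve, with the arm clear. I'll let it settle, then hand in.

```bash
python3 -m creep '[[0,0,-0.1,0,0,0,0],[0,0,-0.1,0,0,0,0],[0,0,0,0,0,0,0],[0,0,0,0,0,0,0],[0,0,0,0,0,0,0],[0,0,0,0,0,0,0],[0,0,0,0,0,0,0],[0,0,0,0,0,0,0],[0,0,0,0,0,0,0],[0,0,0,0,0,0,0]]' && python3 -c "from bench import *;print(sign_off())"
```

```text
t: 8.9
position: [0.6223, 0.1434, 0.1933]
tcp_rot: [0.976, 0.219, -0.0, -0.0]
contact_force: [-0.1, -0.3, -1.0]
finger_gap: 0.001
finger_force: 0.0
the job is handed in; nothing more can be done
None
```

I turned the dial one hole clockwise, so the orange-capped bottle now stands in front of the probe; the last picture shows the plunger sprung home and the arm clear. The job was handed in at about 9 s, and sign-off returned no verdict.

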